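# Show the wooden house to the inspection camera

## Task

Take the little gabled house off its pin on the drying rack and hold it up to the inspection camera: door side square to the lens, roof uppermost in the camera's picture, the middle of the front wall on the lens axis 13 cm in front of the lens. Finish with the house held still there in the gripper; do not put it down or let go. Leave the other ornaments, the paint jar and the brush as they are and do not touch the camera or its stand.

Things in the scene. Friction and masses are not known exactly. Their poses are not given: they have to be found in the camera images.
- house: Plain wooden house, 80 g, the only square-built ornament. Walls 44 mm wide (y), 40 deep (x), 46 tall; pitched roof, ridge along x at 68, eaves 50 wide. Origin: centre of its underside, z up, +x out of the front (dark door, round gable window; back plain), which looks away from the robot within 40 deg of world +x. On any of the six used pins; side walls (y) flat and solid, good to pinch from above.
- house_front (a point): Middle of the house's front wall: 20 mm ahead (+x) of the house's origin, 30 mm above its underside, same axes as the house. This point belongs at the focus point.
- house_back (a point): The same point on the plain back wall, 40 mm behind (-x) house_front. Same axes as the house.
- rack: Drying rack of dark wooden slats, 290 x 290 x 14 mm, fixed on the table, yaw up to 12 deg; origin at the centre of its underside. 3 x 3 upright pins 100 mm apart along x and y, middle one at the origin, 6 mm thick, 22 mm above the slats; six carry ornaments, which stand on the slats (underside 14 mm above the table), the pin in a blind hole with 1.5 mm play: they come off straight up only.
- stand: Fixed inspection camera stand: grey base 170 x 140 x 14 mm, steel column 20 mm thick, 430 tall; origin on the table, 100 mm in front (-x) of the column's axis. A carriage on it holds the black camera with a 62 mm light ring round the lens, looking to the stand's -x (robot's side) and 23 to 37 deg down. Place, yaw, camera height and tilt vary from start to start and stay put. Not to be touched.
- lens (a point): Centre of the front of the lens. Axes: -x is the viewing direction (+x goes back into the camera), y level, z up in its picture. A house shown rightly has the same axes as this frame: its +x (front) along this +x, its +z (roof) along this +z.
- focus (a point): Focus point: on the lens axis 130 mm in front of the lens, in free air, 0.18 to 0.30 m above the table. Same axes as the lens.
- bauble: Ornament standing on another rack pin, not to be disturbed: white ball 54 mm across on a 20 mm neck, 75 mm tall. Origin at the centre of its underside.
- fir: Ornament standing on another rack pin, not to be disturbed: light wooden fir tree of three cones, 52 mm across, 76 mm tall. Origin at the centre of its underside.
- bell: Ornament standing on another rack pin, not to be disturbed: light wooden bell, 48 mm across, 69 mm tall. Origin at the centre of its underside.
- toadstool: Ornament standing on another rack pin, not to be disturbed: white toadstool with a 56 mm cap, 62 mm tall. Origin at the centre of its underside.
- snowman: Ornament standing on another rack pin, not to be disturbed: white snowman with hat, 44 mm across, 73 mm tall. Origin at the centre of its underside.
- paint_jar: Closed paint jar 48 mm across, 55 mm tall, standing on the table at the robot's right. Origin at the centre of its underside. Leave alone.
- brush: Thin paint brush 190 mm long, 7 mm thick, origin at the middle of its underside, lying on the table between rack and camera. Leave alone.
Not all that is in view belongs to the job. What is shaped like the house but green or turquoise is not meant.

How it is judged:
By the outcome, as a careful person would: the job done as asked, in the order asked, and still so for the second after the job is handed in, while the arm keeps its last pose, push and grip.
It also fails if it takes over 32 s, if anything falls off the work surface, if the arm or the gripper's body presses on something with over 40 N, if the wrist force passes 120 N, or if a joint passes its speed limit or range.

## Robot

A 6-joint arm with a two-finger parallel gripper is mounted at the origin on the work surface. World frame = base frame: x ahead of the robot, y to its left, z up, the work surface at z = 0. Lengths are in m, angles in rad, forces in N, time in s.
With the tool pointing down it reaches from about 0.25 to 0.8 m from the base axis. Payload 8.5 kg.
Tool frame: the origin (TCP) lies midway between the tips of the shut fingers; the grasp point (between the pads) lies 19 mm behind it; z points along the fingers, y is the line along which they close (so a half turn about z gives the same grasp; the last joint's range is limited). The gripper opens to 85 mm and grips with 20 to 120 N. Pads are 22 mm wide; open, the fingers measure 114 mm over their backs; the gripper's body (76 mm by 85 mm) begins 54 mm behind the grasp point. The pads swing forward as they close: fully open they stand 13 mm farther back than shut.
Start: joints at [1.336, 0.238, -0.013, 1.319, 0, 1.571], TCP at [0.122, 0.511, 0.231] pointing down, gripper open.
Joint ranges: [-2.66, 2.66], [-1.03, 1.9], [-1.14, 1.46], [-1.82, 2.27], [-1.45, 1.34], [-3.14, 3.14]. Speed limits (rad/s): [2.22, 2.22, 2.79, 3.14, 3.14, 3.14].

## Interface

Orientations are given as a unit quaternion [x, y, z, w].
In Python, from plant import ctrl, read_camera, nets gives the robot as it stands. The module is installed in compiled form; this text tells all that it offers.
- The arm moves only by the shell command python3 -m crank 'ROWS'. ROWS is JSON, one flat list of numbers, 5 for each row, row after row: the closure, from -1 (fully open) to 1 (shut), then the shift along the tool's x, y, z in mm, then the turn about the tool's z in degrees. A call has 1 to 20 rows; each row shifts and turns the commanded pose from where the row before left it, along the tool's axes as they then stand; what a row does not reach is not made up. A row lasts 1/8 s, in which the tool goes at most 62.5 mm and 10.7 degrees, less where a joint would pass 70% of its speed; a pose out of reach is approached as far as the arm can. A call is refused whole if a number of a shift passes 62.5 or a number of a turn 10.7, either way. A call with a gripper value outside its range is refused whole. The fingers move at their own pace and stop on an object; the grip force is fixed at half the most. Time passes only in rows, so rows that do not move let the fingers close. It gives the time, the measured TCP pose, the force, the opening and the grip force at its end, in the units of the state.
- ctrl.sense(): the state, without advancing time (a new reading comes with each control period).
- read_camera(name): name is "side" or "top" or "wrist"; returns a dict with "frame" (384x512x3 uint8, blue, green, red), "vfov" (degrees; the focal length in pixels is half the picture's height over the tangent of half this angle, whatever the lens; pixels are square), "cx", "cy" (the principal point, pixels), "world_from_camera" (4x4, takes a point from camera to world coordinates). Camera axes: x right, y down, z forward; pixel columns grow to the right and rows downward; lengths in m; the calibration is good to about 2 mm. A picture is of the moment at which its call begins. There is no depth.
- ctrl.hand_in(): hands the job in; it is judged then, once.
Trained networks look in the newest picture that a camera, given by its name, has taken for a name from the list of things; names that differ only in an ending like _2 or _b are one class to them, and where a whole thing is asked for, a point or a joint stands for the part that bears it (a point fixed in the world has none). Each returns a list of dicts, best first, with "p" (0 to 1); they miss things now and then, are a little off and sometimes report something else, mostly with a low value. They report only what shows in the picture. A call takes as long as a camera call. They do not tell look-alikes from the thing itself.
- nets.cut_out(query, camera): "region" (384x512 bool, what is visible of it) and "pixel" ([column, row] in pixels, amid what is visible of it).
The state is a dict: "t": time; "joint_positions": joint angles; "joint_vel": joint speeds; "tau": joint torques, N m; "tcp_pos": TCP position; "tool_rot": TCP orientation; "wrist_force": force on the tool from outside, world axes, zero at the start; "torque": the same for the moment, N m; "width": finger opening in m; "grasp_force": force on a finger pad.
Only numpy, scipy, OpenCV 4.12 (cv2) and the standard library are available. Lean on these libraries where they do the work, as an engineer would, in place of code of your own. Each camera call takes 0.05 s, during which the arm holds its last target. There are 200 camera calls.

## Working session

There is one attempt and no reset: what is moved stays moved. The work goes in short steps, Python scripts to look and compute and a shell command to move; the robot and the scene stay as the last step left them, time stands still between calls to the robot, and variables do not carry over. Pictures are saved under pics/ and viewed, at most 10 in all, crops included, and the job is handed in when it is done.

```bash
mkdir -p pics; python3 - <<'E'
from plant import ctrl, read_camera, nets
import cv2, numpy as np
s=ctrl.sense(); print(s)
ims=[]
for n in ["side","top","wrist"]:
    r=read_camera(n); cv2.imwrite(f"pics/{n}0.png",r["frame"])
    print(n,r["vfov"],r["cx"],r["cy"],np.round(r["world_from_camera"],4).tolist())
    for q in ["house","lens","stand","rack"]:
        for d in nets.cut_out(q,n)[:3]: print(q,d["p"],d["pixel"],d["region"].sum())
a=cv2.imread("pics/side0.png");b=cv2.imread("pics/top0.png")
cv2.imwrite("pics/s0.png",cv2.resize(a,(800,600),interpolation=cv2.INTER_CUBIC));cv2.imwrite("pics/t0.png",cv2.resize(b,(800,600),interpolation=cv2.INTER_CUBIC))
E
```

```text
{'t': 0.0, 'joint_positions': array([ 1.33598926e+00,  2.38814239e-01, -1.42719992e-02,  1.31918068e+00,
        3.50294529e-05,  1.57077965e+00]), 'joint_vel': array([-0.00201153,  0.00072496,  0.00036207,  0.00076619, -0.00107331,
       -0.00014083]), 'tau': array([ 1.59298397e-03, -5.38778150e+01,  3.46431184e+01,  1.85993349e-02,
        1.31454981e-04, -4.08874683e-06]), 'tcp_pos': array([0.12203697, 0.51019211, 0.23065316]), 'tool_rot': array([ 1.17125716e-01,  9.93116824e-01, -7.28180131e-04, -1.03528189e-04]), 'wrist_force': array([-0.84525225, -0.59423514,  0.634734  ]), 'torque': array([-0.03280091,  0.01604692, -0.06808524]), 'grasp_force': 0.0, 'width': 0.08516709281110571}
side 45.31452217057468 252.81603029450997 192.4991234412933 [[0.9031, -0.3219, 0.2842, 0.1931], [-0.4293, -0.6933, 0.5789, -0.6664], [0.0107, -0.6448, -0.7643, 1.0305], [0.0, 0.0, 0.0, 1.0]]
house 0.94 [173.0, 217.9] 485
house 0.82 [205.0, 172.5] 302
house 0.78 [162.8, 191.8] 385
lens 0.56 [377.9, 181.7] 1089
stand 0.61 [385.4, 238.9] 5752
rack 0.74 [242.8, 173.8] 3387
top 54.431364977077614 257.72645900864813 192.37304218143848 [[-0.012, -0.9968, 0.0792, 0.4407], [-0.9998, 0.0105, -0.0191, -0.0058], [0.0182, -0.0794, -0.9967, 1.139], [0.0, 0.0, 0.0, 1.0]]
house 0.86 [177.9, 214.5] 275
house 0.85 [147.3, 249.0] 361
house 0.84 [178.2, 259.3] 313
lens 0.76 [336.2, 104.8] 986
stand 0.8 [330.0, 106.9] 3895
rack 0.88 [188.8, 174.4] 3992
wrist 60.08921342020499 257.5412611045645 197.8064609741861 [[0.233, 0.9245, 0.3016, 0.0451], [0.9725, -0.2214, -0.0729, 0.5275], [-0.0006, 0.3103, -0.9506, 0.3734], [0.0, 0.0, 0.0, 1.0]]
house 0.86 [158.3, 364.4] 307
```

View pics/s0.png

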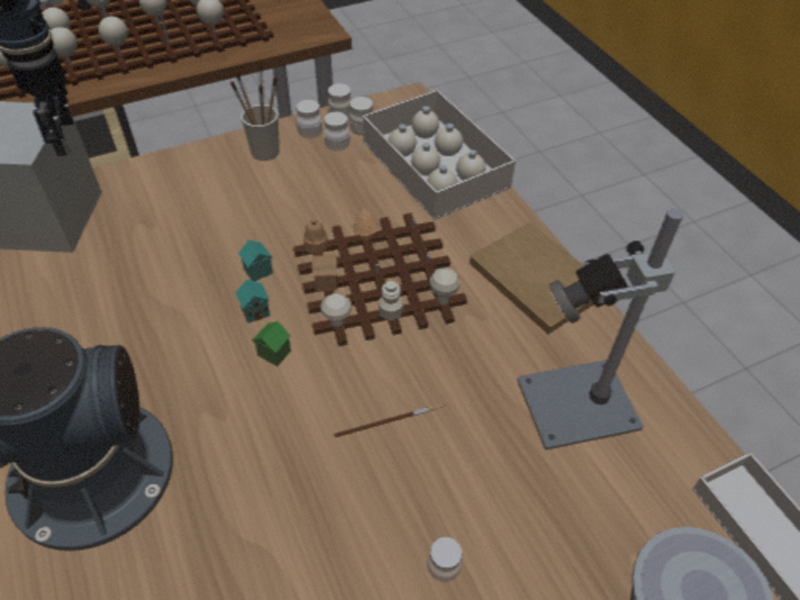

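View pics/t0.png

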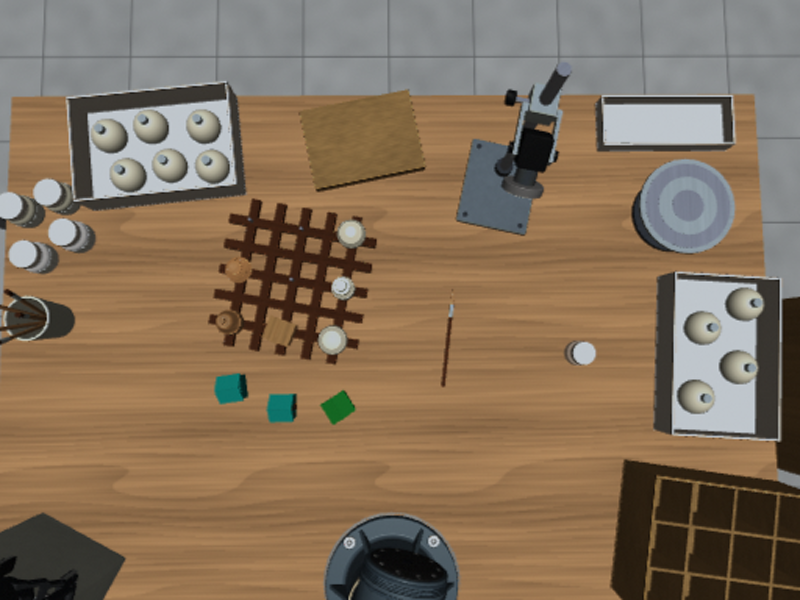

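The side view shows the wooden house at about (205,172) native pixels. The top view puts it at about (178,214), on the nearest pin row, in the middle. The green and turquoise look-alikes stand off the rack, in front of it. The camera ring is at about (362,192) in the side view and (335,120) in the top view. Next I'll zoom in for the stand and house geometry.

```bash
cat > h.py <<'E'
import numpy as np, cv2
def ray(r,px):
    f=192/np.tan(np.radians(r["vfov"]/2)); T=r["world_from_camera"]
    d=T[:3,:3]@np.array([(px[0]-r["cx"])/f,(px[1]-r["cy"])/f,1]); return T[:3,3],d/np.linalg.norm(d)
def tri(*rp):
    A=np.zeros((3,3));b=np.zeros(3);L=[ray(*x) for x in rp]
    for o,d in L: P=np.eye(3)-np.outer(d,d);A+=P;b+=P@o
    X=np.linalg.solve(A,b); return X,[np.linalg.norm((np.eye(3)-np.outer(d,d))@(X-o)) for o,d in L]
def onz(r,px,z):
    o,d=ray(r,px); return o+d*(z-o[2])/d[2]
def proj(r,X):
    f=192/np.tan(np.radians(r["vfov"]/2)); T=r["world_from_camera"]
    p=T[:3,:3].T@(np.asarray(X)-T[:3,3]); return np.array([r["cx"]+f*p[0]/p[2],r["cy"]+f*p[1]/p[2]])
E
python3 - <<'E'
from plant import read_camera
from h import *
import pickle
R={n:read_camera(n) for n in ["side","top"]}; pickle.dump(R,open("R.pkl","wb"))
X,e=tri((R["top"],(180,211)),(R["side"],(206.5,172))); print("house",X,e)
a=R["side"]["frame"][130:290,320:454]; b=R["top"]["frame"][35:155,285:367]
A=cv2.resize(a,(402,480),interpolation=cv2.INTER_CUBIC); B=cv2.resize(b,(328,480),interpolation=cv2.INTER_CUBIC)
cv2.imwrite("pics/z1.png",np.clip(np.hstack([A,B])*1.4,0,255).astype(np.uint8))
E
```

```text
house [0.47222287 0.20069605 0.05111346] [np.float64(0.003347244360674105), np.float64(0.0033472443606741282)]
```

View pics/z1.png

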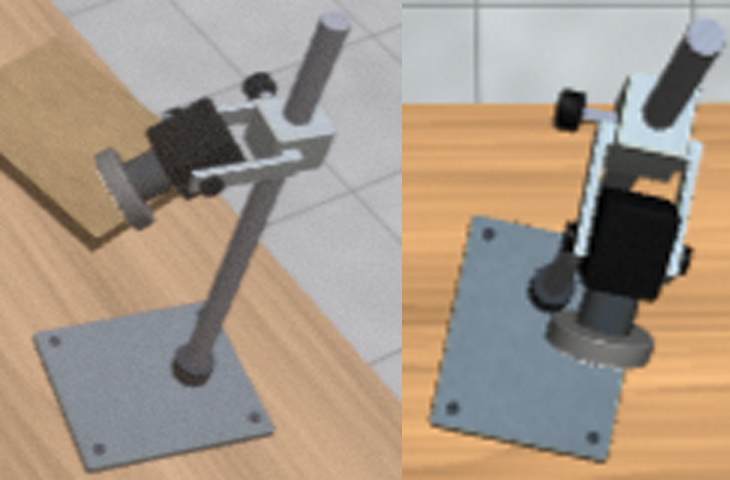

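```bash
python3 - <<'E'
from h import *
import pickle
R=pickle.load(open("R.pkl","rb")); S,T=R["side"],R["top"]
s=lambda u,v:(320+u/3-.33,130+v/3-.33); t=lambda u,v:(285+(u-402)/4-.37,35+v/4-.37)
for p in [(38,335),(272,432),(88,468)]: print("base side",onz(S,s(*p),.014).round(4))
for p in [(473,215),(432,424),(606,461)]: print("base top",onz(T,t(*p),.014).round(4))
print("col foot",onz(S,s(193,372),.02),onz(T,t(548,292),.02))
print("coltop",tri((S,s(336,20)),(T,t(706,36))), onz(S,s(336,20),.43),onz(T,t(706,36),.43))
r=tri((S,s(124,190)),(T,t(600,340))); b=tri((S,s(197,147)),(T,t(630,245))); 
print(r,b); d=b[0]-r[0]; print(np.degrees([np.arctan2(d[1],d[0]),np.arctan2(d[2],np.hypot(*d[:2]))]))
E
```

```text
base side [ 0.69  -0.139  0.014]
base side [ 0.817  -0.3065  0.014 ]
base side [ 0.6575 -0.2693  0.014 ]
base top [ 0.8519 -0.1696  0.014 ]
base top [ 0.688  -0.1346  0.014 ]
base top [ 0.6582 -0.2675  0.014 ]
col foot [ 0.78839829 -0.23174722  0.02      ] [ 0.78876212 -0.22516278  0.02      ]
coltop (array([ 0.79069157, -0.22693978,  0.42763644]), [np.float64(0.0005117028063305236), np.float64(0.0005117028063303063)]) [ 0.78769796 -0.22865831  0.43      ] [ 0.79005277 -0.22647484  0.43      ]
(array([ 0.67624394, -0.20206294,  0.28857722]), [np.float64(0.00023088253365252234), np.float64(0.00023088253365227763)]) (array([ 0.72110528, -0.21259745,  0.32349463]), [np.float64(6.915796184204148e-05), np.float64(6.915796184199773e-05)])
[-13.21498444  37.15229519]
```

```bash
python3 -m crank '[-1,-51,-27,0,0, -1,-51,-27,0,0, -1,-51,-27,0,0, -1,-51,-27,0,0, -1,-51,-27,0,0, -1,-51,-27,0,0, -1,-51,-28,0,0, -1,0,0,0,0]'
python3 - <<'E'
from plant import ctrl, read_camera, nets
import pickle,cv2
s=ctrl.sense(); r=read_camera("wrist"); pickle.dump(r,open("w1.pkl","wb"))
for d in nets.cut_out("house","wrist")[:4]: print(d["p"],d["pixel"])
print(s["tcp_pos"],s["joint_positions"])
cv2.imwrite("pics/w1.png",cv2.resize(r["frame"],(800,600),interpolation=cv2.INTER_CUBIC))
E
```

```text
t: 1.85
tcp_pos: [0.4276, 0.2402, 0.2311]
tool_rot: [0.12, 0.993, -0.0, 0.0]
wrist_force: [-0.4, 0.0, -0.7]
width: 0.0854
grasp_force: 0.0
0.94 [300.3, 98.9]
0.93 [90.6, 109.3]
0.78 [191.8, 82.5]
0.64 [237.4, 225.8]
[0.42756916 0.24015621 0.23112697] [ 5.12197390e-01  1.78823073e-01 -9.13332452e-02  1.30045400e+00
 -6.91395460e-04  7.52289332e-01]
```

View pics/w1.png

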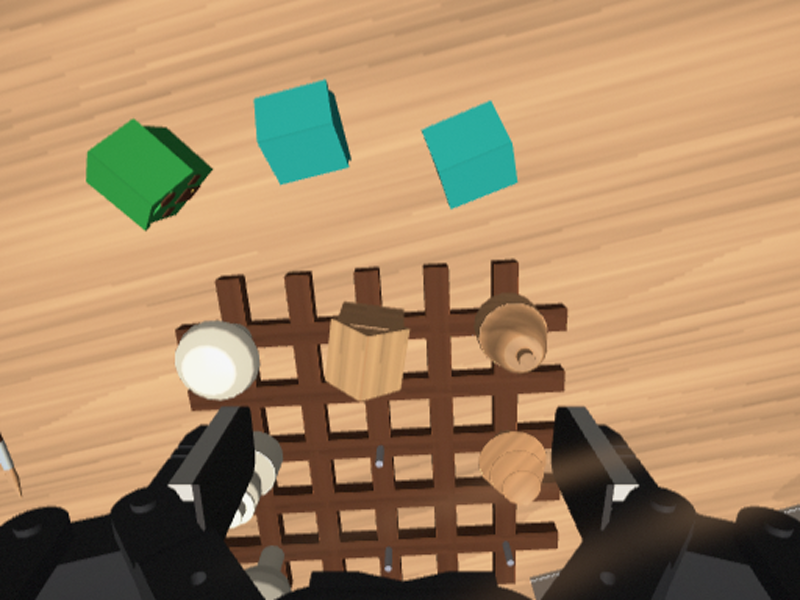

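The wrist view shows the wooden house's roof at about (366,360) of 800x600. The bauble or toadstool is on its left, the bell on its right, and the empty pins lie beyond. Next is a second viewpoint.

```bash
python3 -m crank '[-1,-53,-28,0,0, -1,0,0,0,0]'
python3 - <<'E'
from plant import ctrl, read_camera, nets
from h import *
import pickle
r1=pickle.load(open("w1.pkl","rb")); r=read_camera("wrist"); pickle.dump(r,open("w2.pkl","wb"))
ims=[]
for q in (r1,r):
    u,v=proj(q,[.472,.2,.06]).astype(int); u0,v0=u-45,v-45; print(u0,v0)
    ims.append(cv2.resize(q["frame"][v0:v0+90,u0:u0+90],(396,396),interpolation=cv2.INTER_CUBIC))
cv2.imwrite("pics/w2.png",np.hstack(ims)); print(ctrl.sense()["tcp_pos"])
E
```

```text
t: 2.2
tcp_pos: [0.4712, 0.2027, 0.2311]
tool_rot: [0.118, 0.993, -0.0, 0.0]
wrist_force: [-0.1, -0.3, -0.3]
width: 0.0855
grasp_force: 0.0
186 180
211 131
[0.47007169 0.2034115  0.23114443]
```

View pics/w2.png

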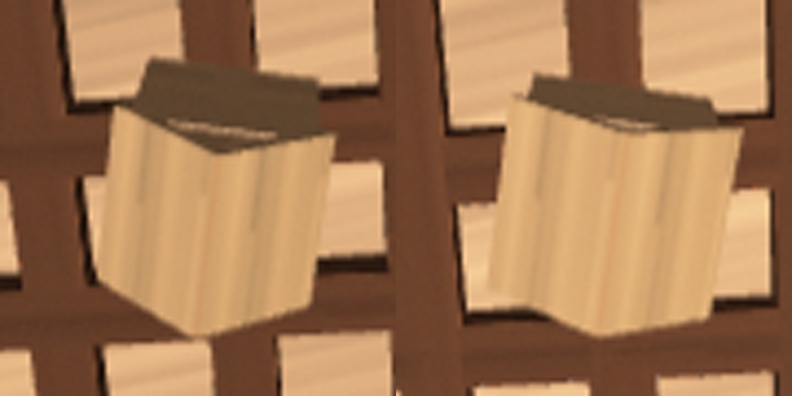

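```bash
python3 - <<'E'
from h import *
import pickle
a,b=[pickle.load(open(f"w{i}.pkl","rb")) for i in (1,2)]
P={"eLb":(117,103,118,95),"rb":(217,153,228,132),"eRb":(335,136,346,129),"eLf":(97,277,92,290),"rf":(194,337,204,336),"eRf":(311,305,312,318),"bL":(152,58,137,74),"bR":(318,78,314,98)}
Q={}
for k,(u,v,x,y) in P.items():
    X,e=tri((a,(186+u/4.4-.4,180+v/4.4-.4)),(b,(211+x/4.4-.4,131+y/4.4-.4))); Q[k]=X; print(k,X.round(4),np.round(e[0],4))
# model fit with known sizes: x,y,yaw  + z
from scipy.optimize import least_squares
def model(p,ridge=.020,ev=.025,ze=.0435):
    x,y,z,w,hx,ze=p; c,s=np.cos(w),np.sin(w)
    M={"eLb":(-hx,-ev,ze),"eRb":(-hx,ev,ze),"rb":(-hx,0,.068),"eLf":(hx,-ev,ze),"eRf":(hx,ev,ze),"rf":(hx,0,.068),"bL":(-.02,-.022,0),"bR":(-.02,.022,0)}
    return {k:np.array([x+c*m[0]-s*m[1],y+s*m[0]+c*m[1],z+m[2]]) for k,m in M.items()}
def f(p):
    M=model(p);o=[]
    for k,(u,v,x,y) in P.items():
        o+=list(proj(a,M[k])-(186+u/4.4-.4,180+v/4.4-.4))+list(proj(b,M[k])-(211+x/4.4-.4,131+y/4.4-.4))
    return o
r=least_squares(f,[.47,.2,.014,0,.02,.045]); print(r.x,np.degrees(r.x[3]),np.sqrt(np.mean(r.fun**2)))
E
```

```text
eLb [0.4451 0.1874 0.0583] 0.0001
rb [0.4543 0.2097 0.0802] 0.0002
eRb [0.4633 0.2339 0.0618] 0.0
eLf [0.4877 0.1697 0.0544] 0.0003
rf [0.4945 0.1945 0.0835] 0.0004
eRf [0.5058 0.2177 0.0565] 0.0002
bL [0.4489 0.1889 0.0121] 0.0004
bR [0.4645 0.2299 0.0131] 0.0002
[ 0.47496324  0.20223217  0.0131133  -0.37740082  0.02209519  0.04575323] -21.62347425970784 0.3888131320661524
```

The house is at (0.475, 0.202), underside z about 0.013, yaw -21.6°. This matches the sizes given in the text. Next I align the tool and start down.

```bash
python3 -m crank '[-0.6,0,0,0,8, -0.6,0,0,50,0, -0.6,0,0,55,0, -0.6,0,0,0,0]'
cat > to.py <<'E'
import sys
from plant import ctrl
import numpy as np
from scipy.spatial.transform import Rotation as Ro
s=ctrl.sense(); R=Ro.from_quat(s["tool_rot"]).as_matrix()
print("tcp",s["tcp_pos"].round(4),"q",s["joint_positions"].round(3),"F",s["wrist_force"].round(1),"w",round(s["width"],4),"g",round(s["grasp_force"],1))
print("toolx az %.2f  tilt: toolz %s"%(np.degrees(np.arctan2(R[1,0],R[0,0])),R[:,2].round(4)))
if len(sys.argv)>1: print("shift mm",(1000*R.T@(np.array(eval(sys.argv[1]))-s["tcp_pos"])).round(1))
E
python3 to.py '[.475,.2022,.018]'
```

```text
t: 2.75
tcp_pos: [0.4663, 0.2033, 0.1236]
tool_rot: [0.185, 0.983, -0.002, -0.003]
wrist_force: [0.2, -0.3, 0.6]
width: 0.0682
grasp_force: 0.0
tcp [0.4663 0.2033 0.1236] q [ 0.411  0.277 -0.247  1.054  0.     0.783] F [ 0.2 -0.3  0.6] w 0.0682 g 0.0
toolx az 158.68  tilt: toolz [-0.0069 -0.0027 -1.    ]
shift mm [ -9.1   2.6 105.5]
```

```bash
python3 -m crank '[-0.6,-9,2.5,30,0, -0.6,0,0,0,0]'; python3 to.py '[.475,.2022,.018]'
```

```text
t: 3.0
tcp_pos: [0.4791, 0.203, 0.0971]
tool_rot: [0.186, 0.983, -0.0, -0.0]
wrist_force: [-0.4, -0.1, 1.1]
width: 0.0683
grasp_force: 0.0
tcp [0.4791 0.203  0.0971] q [ 0.401  0.313 -0.27   0.989  0.     0.774] F [-0.4 -0.1  1.1] w 0.0683 g 0.0
toolx az 158.61  tilt: toolz [-7.e-04 -2.e-04 -1.e+00]
shift mm [ 3.5 -2.2 79.1]
```

```bash
python3 -m crank '[-0.6,3.5,-2,0,0, -0.6,0,0,35,0, -0.6,0,0,34,0, -0.6,0,0,0,0,-0.6,0,0,0,0]'; python3 to.py '[.475,.2022,.018]'
```

```text
t: 3.62
tcp_pos: [0.4763, 0.2021, 0.0292]
tool_rot: [0.186, 0.983, 0.001, 0.001]
wrist_force: [0.2, 0.7, 0.2]
width: 0.0684
grasp_force: 0.0
tcp [0.4763 0.2021 0.0292] q [ 0.401  0.376 -0.377  0.816 -0.     0.776] F [0.2 0.7 0.2] w 0.0684 g 0.0
toolx az 158.56  tilt: toolz [ 1.8e-03  7.0e-04 -1.0e+00]
shift mm [ 1.2 -0.4 11.2]
```

```bash
python3 -m crank '[-0.6,1,0,10.5,0, -0.6,0,0,0,0, 1,0,0,0,0, 1,0,0,0,0, 1,0,0,0,0, 1,0,0,0,0, 1,0,0,0,0]'; python3 to.py
```

```text
t: 4.5
tcp_pos: [0.4748, 0.2022, 0.0174]
tool_rot: [0.186, 0.983, 0.0, 0.0]
wrist_force: [-0.7, 0.6, 5.1]
width: 0.0441
grasp_force: 62.6
tcp [0.4748 0.2022 0.0174] q [ 0.402  0.389 -0.394  0.787  0.     0.777] F [-0.7  0.6  5.1] w 0.0441 g 62.6
toolx az 158.55  tilt: toolz [ 7.e-04  5.e-04 -1.e+00]
```

Gripped at 44.1 mm, which is the wall width. Lifting straight off the pin.

```bash
python3 -m crank '[1,0,0,-20,0, 1,0,0,-30,0, 1,0,0,-50,0, 1,0,0,-60,0, 1,0,0,-60,0, 1,0,0,-60,0, 1,0,0,-60,0, 1,0,0,-60,0, 1,0,0,-60,0, 1,0,0,0,0, 1,0,0,0,0]'; python3 to.py '[.50,-.109,.55]'
```

```text
t: 5.88
tcp_pos: [0.4747, 0.202, 0.4761]
tool_rot: [0.186, 0.983, -0.0, -0.0]
wrist_force: [-0.0, 1.2, -1.0]
width: 0.0444
grasp_force: 64.9
tcp [0.4747 0.202  0.4761] q [ 0.402  0.285  0.685  1.972 -0.     0.777] F [-0.   1.2 -1. ] w 0.0444 g 64.9
toolx az 158.54  tilt: toolz [-7.e-04 -4.e-04 -1.e+00]
shift mm [-137.3 -280.3  -73.8]
```

```bash
python3 -m crank '[1,-27,-56,0,0, 1,-27,-56,0,0, 1,-27,-56,0,0, 1,-27,-56,0,0, 1,-27,-56,0,0, 1,0,0,0,-9.2, 1,0,0,0,0]'; python3 to.py '[.50,-.109,.55]'; python3 -m crank '[1,0,0,-60,0, 1,0,0,-60,0,1,0,0,0,0,1,0,0,0,0]'; python3 to.py '[.50,-.109,.6]'
```

```text
t: 6.75
tcp_pos: [0.4972, -0.1087, 0.475]
tool_rot: [0.108, 0.994, 0.0, -0.002]
wrist_force: [-0.4, -0.8, -1.6]
width: 0.0444
grasp_force: 64.9
tcp [ 0.4972 -0.1087  0.475 ] q [-2.150e-01  2.720e-01  6.630e-01  1.966e+00  0.000e+00  1.000e-03] F [-0.4 -0.8 -1.6] w 0.0444 g 64.9
toolx az 167.59  tilt: toolz [-3.6e-03  8.0e-04 -1.0e+00]
shift mm [ -2.5   0.3 -75. ]
t: 7.25
tcp_pos: [0.4906, -0.1056, 0.5604]
tool_rot: [0.107, 0.994, -0.001, 0.009]
wrist_force: [-0.1, 0.3, -1.9]
width: 0.0449
grasp_force: 65.6
tcp [ 0.4906 -0.1056  0.5604] q [-0.212  0.377  1.091  2.267 -0.     0.003] F [-0.1  0.3 -1.9] w 0.0449 g 65.6
toolx az 167.70  tilt: toolz [ 0.0184 -0.004  -0.9998]
shift mm [-10.6  -1.3 -39.4]
```

At the joint-4 limit the tool begins to tilt outward, the way I need. I'll push further and see whether the tilt is kept.

```bash
python3 -m crank '[1,0,0,-60,0, 1,0,0,-60,0,1,0,0,0,0,1,0,0,0,0]'; python3 to.py
```

```text
t: 7.75
tcp_pos: [0.4612, -0.0998, 0.5982]
tool_rot: [0.107, 0.993, -0.005, 0.048]
wrist_force: [-0.0, -0.5, -1.0]
width: 0.0446
grasp_force: 65.7
tcp [ 0.4612 -0.0998  0.5982] q [-2.130e-01  2.990e-01  1.091e+00  2.266e+00 -0.000e+00  1.000e-03] F [-0.  -0.5 -1. ] w 0.0446 g 65.7
toolx az 167.73  tilt: toolz [ 0.0941 -0.0204 -0.9954]
```

```bash
python3 -m crank '[1,0,0,-60,0, 1,0,0,-60,0,1,0,0,-60,0,1,0,0,-60,0,1,0,0,0,0]'; python3 to.py
```

```text
t: 8.38
tcp_pos: [0.3927, -0.0851, 0.6684]
tool_rot: [0.106, 0.986, -0.014, 0.127]
wrist_force: [0.3, -0.1, -1.0]
width: 0.0445
grasp_force: 65.7
tcp [ 0.3927 -0.0851  0.6684] q [-2.130e-01  1.390e-01  1.092e+00  2.267e+00 -0.000e+00  1.000e-03] F [ 0.3 -0.1 -1. ] w 0.0445 g 65.7
toolx az 167.73  tilt: toolz [ 0.2483 -0.0539 -0.9672]
```

The tilt is kept and grows (14.7° so far). Now I need the lens tilt precisely, so I'll compare model outlines with the pictures, including the wrist view.

```bash
python3 - <<'E'
from plant import read_camera
from h import *
import pickle
R=pickle.load(open("R.pkl","rb")); W=read_camera("wrist"); R["wrist"]=W; pickle.dump(R,open("R.pkl","wb"))
u,v=proj(W,[.70,-.207,.30]); print(u,v)
ims=[]
for n,k in (("side",7),("top",7),("wrist",5)):
    r=R[n]; u,v=proj(r,[.685,-.205,.295]).astype(int); 
    w=[28,28,25][len(ims)] if 0 else 190//k
    h=280//k; u0,v0=max(0,u-w//1),max(0,v-h)
    c=r["frame"][v0:v0+2*h,u0:u0+int(260/k)+w//4]; print(n,u0,v0,c.shape)
    c=cv2.resize(c,None,fx=k,fy=k,interpolation=cv2.INTER_CUBIC); c=cv2.copyMakeBorder(c,0,570-c.shape[0],0,max(0,265-c.shape[1]),0)[:, :266] if c.shape[0]<=570 else c[:570,:266]
    ims.append(np.clip(c*1.5,0,255).astype(np.uint8))
cv2.imwrite("pics/z2.png",np.hstack(ims))
E
```

```text
230.8243667813819 252.1449663731368
side 338 150 (80, 43, 3)
top 308 75 (80, 43, 3)
wrist 192 188 (112, 61, 3)
```

View pics/z2.png

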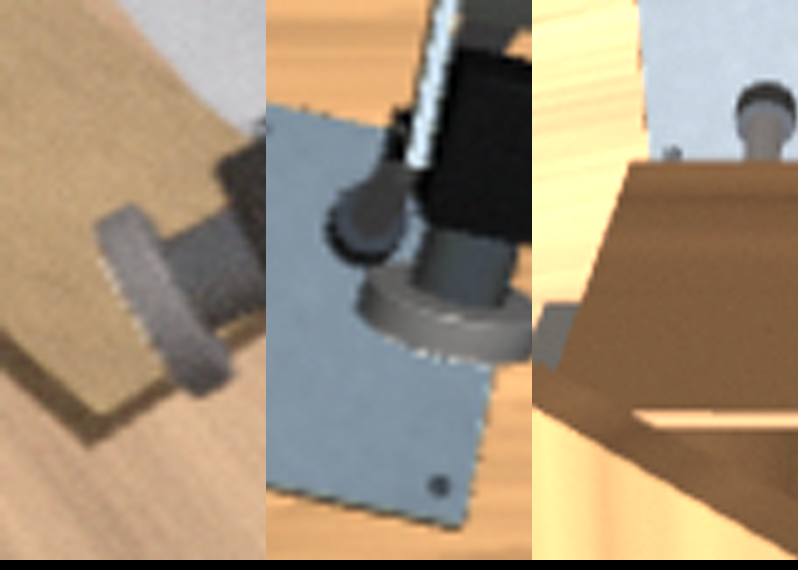

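```bash
cat > fit.py <<'E'
from h import *
import pickle
from scipy.optimize import least_squares
R=pickle.load(open("R.pkl","rb")); S,T=R["side"],R["top"]
ps=[(98,240),(104,220),(133,204),(152,215),(180,388),(198,395),(230,370),(232,352),(150,343),(117,287)]
pt=[(92,295),(93,310),(120,335),(164,352),(204,362)]
PS=[(338+u/7-.43,150+v/7-.43) for u,v in ps]; PT=[(308+u/7-.43,75+v/7-.43) for u,v in pt]+[(285+(u-402)/4-.37,35+v/4-.37) for u,v in [(653,343),(649,357),(630,367)]]
a=np.linspace(0,2*np.pi,120,endpoint=False)
def axes(yaw,t):
    x=np.array([np.cos(t)*np.cos(yaw),np.cos(t)*np.sin(yaw),np.sin(t)]);y=np.array([-np.sin(yaw),np.cos(yaw),0]);return x,y,np.cross(x,y)
def hull(r,c,yaw,t,th):
    x,y,z=axes(yaw,t); C=[c+.031*(np.cos(q)*y+np.sin(q)*z)+k*x for q in a for k in (0,th)]
    return cv2.convexHull(np.array([proj(r,X) for X in C],np.float32))
def f(p,yaw=None):
    w=p[5]; o=[]
    for r,P in ((S,PS),(T,PT)):
        h=hull(r,p[:3],w,p[3],p[4]); o+=[cv2.pointPolygonTest(h,(float(u),float(v)),True) for u,v in P]
    o.append((np.degrees(w)+12.3)/2)
    col=np.array([.790,-.227]); d=col-p[:2]; o.append((np.degrees(np.arctan2(d[1],d[0])-w))/1.5)
    return o
if __name__=="__main__":
    for t0 in (24,30,36):
        r=least_squares(f,[.67,-.2,.28,np.radians(t0),.012,-.215],diff_step=1e-3,x_scale=[.01,.01,.01,.1,.01,.1])
        c=r.x; x,y,z=axes(c[5],c[3]); print(c.round(4),"tilt",np.degrees(c[3]).round(2),"yaw",np.degrees(c[5]).round(2),"rms",np.sqrt(np.mean(r.fun**2)).round(2),"focus",(c[:3]-.13*x).round(4)); print(np.round(r.fun,1))
E
python3 fit.py
```

```text
[ 0.669  -0.2     0.285   0.4461  0.0173 -0.2063] tilt 25.56 yaw -11.82 rms 0.49 focus [ 0.5542 -0.1759  0.2289]
[-0.4  0.4  0.1  0.5  0.8  0.7  0.4 -0.9 -0.2 -0.8 -0.1  0.6  0.6 -0.
 -0.2  0.3  0.3  0.3  0.2 -0.5]
[ 0.673  -0.2004  0.2845  0.6006  0.012  -0.2287] tilt 34.41 yaw -13.11 rms 0.43 focus [ 0.5686 -0.1761  0.2111]
[-0.3 -0.1 -0.  -0.6 -0.6  0.6  0.9 -0.3 -0.5 -0.5  0.1  0.7  0.3  0.3
  0.1  0.2  0.   0.4 -0.4  0.2]
[ 0.673  -0.2004  0.2845  0.6001  0.012  -0.2286] tilt 34.39 yaw -13.1 rms 0.43 focus [ 0.5685 -0.1761  0.2111]
[-0.3 -0.1 -0.  -0.6 -0.6  0.6  0.9 -0.3 -0.5 -0.5  0.1  0.7  0.3  0.3
  0.1  0.2  0.   0.4 -0.4  0.2]
```

The wrist view is blocked by the held house, and the outline fit leaves the tilt open between 25° and 34°. I'll step aside so the wrist camera sees the inspection camera close up.

```bash
python3 -m crank '[1,0,57,33,0, 1,0,57,33,0, 1,0,57,33,0, 1,0,0,0,0, 1,0,0,0,0]'; python3 to.py; python3 - <<'E'
from plant import read_camera
from h import *
import pickle
R=pickle.load(open("R.pkl","rb")); W=read_camera("wrist"); R["wrist"]=W; pickle.dump(R,open("R.pkl","wb"))
print([proj(W,p).round(1) for p in ([.67,-.2,.285],[.79,-.227,.43])])
u,v=proj(W,[.69,-.205,.30]).astype(int); u0,v0=max(0,u-65),max(0,min(384-100,v-50)); print(u0,v0)
cv2.imwrite("pics/z3.png",cv2.resize(W["frame"][v0:v0+100,u0:u0+130],None,fx=6,fy=6,interpolation=cv2.INTER_CUBIC))
E
```

```text
t: 9.05
tcp_pos: [0.4519, 0.0686, 0.5754]
tool_rot: [0.105, 0.986, -0.014, 0.125]
wrist_force: [-0.3, 0.5, -1.3]
width: 0.0445
grasp_force: 65.8
tcp [0.4519 0.0686 0.5754] q [ 0.222  0.07   0.661  1.933 -0.107  0.422] F [-0.3  0.5 -1.3] w 0.0445 g 65.8
toolx az 167.84  tilt: toolz [ 0.2434 -0.0545 -0.9684]
[array([128.3, 259.6]), array([112.7, 388.8])]
62 225
```

View pics/z3.png

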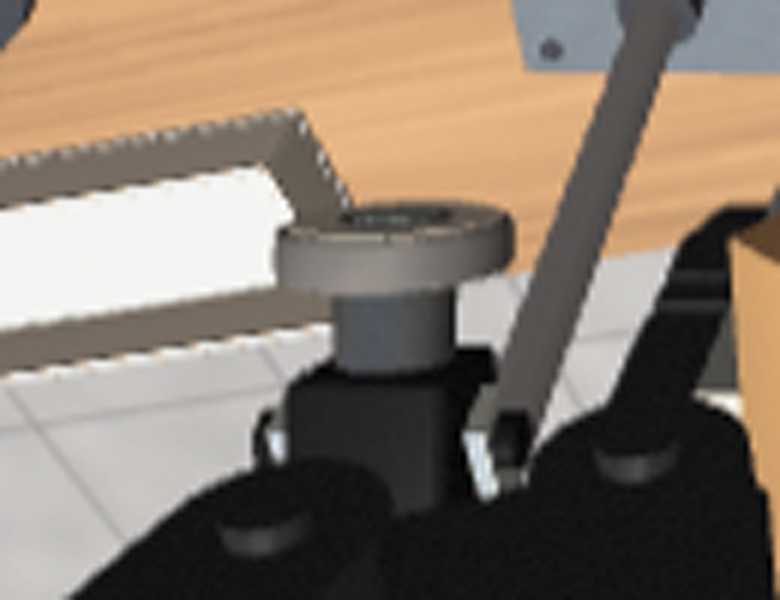

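Very good view: the ring's front face is at crop (396,224), seen as a narrow ellipse. I'll add these points to the fit.

```bash
cat > fit2.py <<'E'
import fit; from fit import *
W=R["wrist"]; g=lambda L:[(62+u/6-.42,225+v/6-.42) for u,v in L]
FE=g([(277,234),(310,218),(350,208),(400,203),(460,203),(500,210),(515,220),(495,235),(450,241),(390,244),(320,242)]); HU=g([(279,283),(310,292),(400,296),(470,288),(513,263)])
def f2(p):
    o=[.7*v for v in f(p)]; x,y,z=axes(p[5],p[3])
    e=np.array([proj(W,p[:3]+.031*(np.cos(q)*y+np.sin(q)*z)) for q in a],np.float32).reshape(-1,1,2)
    h=hull(W,p[:3],p[5],p[3],p[4])
    o+=[1.5*cv2.pointPolygonTest(e,q,True) for q in FE]+[cv2.pointPolygonTest(h,q,True) for q in HU]
    return o
for t0 in (24,30,36):
    r=least_squares(f2,[.67,-.2,.28,np.radians(t0),.014,-.215],diff_step=1e-3,x_scale=[.01,.01,.01,.1,.01,.1],loss="soft_l1")
    c=r.x; x,y,z=axes(c[5],c[3]); print(c.round(4),"tilt",np.degrees(c[3]).round(2),"yaw",np.degrees(c[5]).round(2),"cost",r.cost.round(2),"focus",(c[:3]-.13*x).round(4),"z",z.round(4))
print(np.round(r.fun,1))
E
python3 fit2.py
```

```text
[ 0.6718 -0.2004  0.2882  0.5769  0.0129 -0.2378] tilt 33.05 yaw -13.63 cost 3.12 focus [ 0.5659 -0.1747  0.2173] z [-0.5301  0.1285  0.8382]
[ 0.672  -0.2005  0.2879  0.5767  0.0129 -0.2372] tilt 33.04 yaw -13.59 cost 3.13 focus [ 0.566  -0.1749  0.217 ] z [-0.53    0.1281  0.8383]
[ 0.6719 -0.2005  0.288   0.5767  0.0129 -0.2376] tilt 33.04 yaw -13.61 cost 3.12 focus [ 0.566  -0.1748  0.2172] z [-0.53    0.1283  0.8382]
[-0.5  0.6  0.5  0.3 -0.7  0.1  0.8  0.  -0.7 -0.8 -0.1  0.2 -0.1 -0.
 -0.1  0.4  0.3  0.2 -0.5  0.4 -0.1  1.   0.1 -0.3 -0.4  0.1  0.4 -0.8
 -0.2  0.2  0.4  0.2  0.  -0.3 -0.4  0.4]
```

Lens tilt is about 33° and yaw about -13°. I'll go back and add the remaining 18.5° or so of tilt.

```bash
python3 -m crank '[1,0,-60,-30,0, 1,0,-60,-30,0, 1,0,-55,-30,0, 1,0,0,-60,0, 1,0,0,-60,0, 1,0,0,-60,0, 1,0,0,-60,0, 1,0,0,-60,0, 1,0,0,-60,0,1,0,0,0,0]'; python3 to.py
```

```text
t: 10.35
tcp_pos: [0.2745, -0.0635, 0.7489]
tool_rot: [0.105, 0.964, -0.028, 0.241]
wrist_force: [0.1, 0.5, -1.1]
width: 0.0447
grasp_force: 65.9
tcp [ 0.2745 -0.0635  0.7489] q [-0.231 -0.093  1.094  2.268  0.004 -0.014] F [ 0.1  0.5 -1.1] w 0.0447 g 65.9
toolx az 167.63  tilt: toolz [ 0.4599 -0.1045 -0.8818]
```

```bash
python3 -m crank '[1,0,0,-60,0, 1,0,0,-60,0,1,0,0,0,0]'; python3 to.py
```

```text
t: 10.72
tcp_pos: [0.2327, -0.0533, 0.7684]
tool_rot: [0.104, 0.955, -0.032, 0.277]
wrist_force: [-0.5, 0.2, -1.2]
width: 0.0446
grasp_force: 65.9
tcp [ 0.2327 -0.0533  0.7684] q [-0.229 -0.17   1.093  2.267  0.003 -0.012] F [-0.5  0.2 -1.2] w 0.0446 g 65.9
toolx az 167.70  tilt: toolz [ 0.523 -0.119 -0.844]
```

```bash
python3 to.py '[.48,-.155,.30]'
```

```text
tcp [ 0.2327 -0.0533  0.7684] q [-0.229 -0.17   1.093  2.267  0.003 -0.012] F [-0.5  0.2 -1.2] w 0.0446 g 65.9
toolx az 167.70  tilt: toolz [ 0.523 -0.119 -0.844]
shift mm [ 29.  -44.1 536.7]
```

```bash
python3 -m crank '[1,3,-4.5,54,0.7, 1,3,-4.5,54,0, 1,3,-4.5,54,0, 1,3,-4.5,54,0, 1,3,-4.5,54,0, 1,3,-4.5,54,0, 1,3,-4.5,54,0, 1,3,-4.5,54,0, 1,3,-4.5,54,0, 1,3,-4.5,50,0, 1,0,0,0,0, 1,0,0,0,0]'; python3 to.py '[.5634,-.1755,.184]'
```

```text
t: 12.22
tcp_pos: [0.471, -0.1513, 0.3169]
tool_rot: [0.107, 0.955, -0.03, 0.275]
wrist_force: [-0.0, -1.2, 0.5]
width: 0.0445
grasp_force: 65.9
tcp [ 0.471  -0.1513  0.3169] q [-0.354 -0.236 -0.443  0.807  0.07  -0.11 ] F [-0.  -1.2  0.5] w 0.0445 g 65.9
toolx az 167.16  tilt: toolz [ 0.5188 -0.1172 -0.8468]
shift mm [-10.2  -3.2 163.4]
```

```bash
python3 -m crank '[1,-2,-1,40,0, 1,-3,-1,40,0, 1,-3,-1,40,0, 1,-2,0,40,0, 1,0,0,0,0, 1,0,0,0,0]'; python3 to.py '[.5634,-.1755,.184]'
python3 - <<'E'
from plant import read_camera
from h import *
import pickle
R={n:read_camera(n) for n in ["side","top"]}; pickle.dump(R,open("R2.pkl","wb"))
ims=[]
for n in R:
    u,v=proj(R[n],[.61,-.185,.24]).astype(int); print(n,u-33,v-50)
    ims.append(cv2.resize(R[n]["frame"][v-50:v+50,u-33:u+33],None,fx=6,fy=6,interpolation=cv2.INTER_CUBIC))
cv2.imwrite("pics/z4.png",np.clip(np.hstack(ims)*1.3,0,255).astype(np.uint8))
E
```

```text
t: 12.98
tcp_pos: [0.5622, -0.1746, 0.1887]
tool_rot: [0.107, 0.955, -0.031, 0.276]
wrist_force: [0.9, -0.1, 0.2]
width: 0.0445
grasp_force: 65.9
tcp [ 0.5622 -0.1746  0.1887] q [-0.332  0.017 -0.58   0.413  0.058 -0.092] F [ 0.9 -0.1  0.2] w 0.0445 g 65.9
toolx az 167.21  tilt: toolz [ 0.5213 -0.1177 -0.8452]
shift mm [ 1.3 -0.6  4.7]
side 293 161
top 290 101
```

View pics/z4.png

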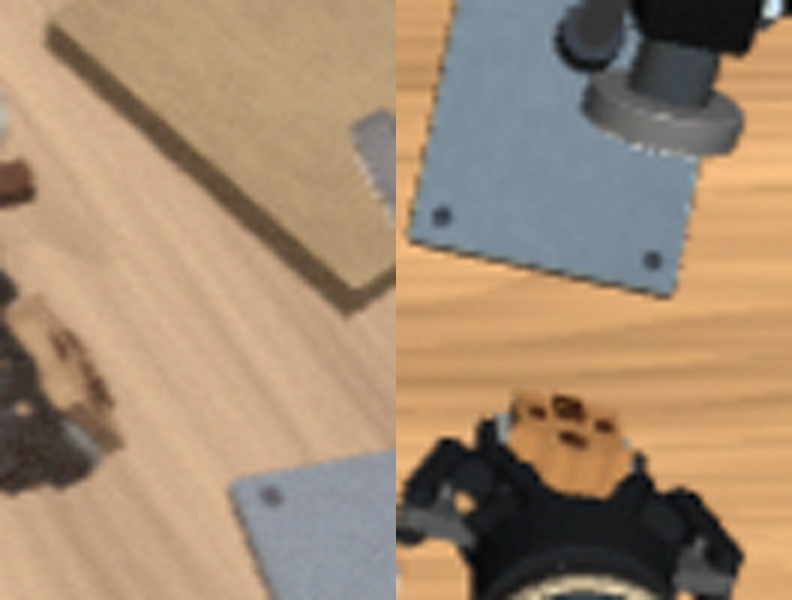

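The house is still held. Its door and window face the lens, at about (570,420) in the crop. I'll check its predicted corners against the picture, then make the last few millimetres.

```bash
python3 - <<'E'
from plant import ctrl
from h import *
import pickle
from scipy.spatial.transform import Rotation as Ro
R=pickle.load(open("R2.pkl","rb")); s=ctrl.sense(); M=Ro.from_quat(s["tool_rot"]).as_matrix()
for n,o,dx in (("side",(293,161),0),("top",(290,101),396)):
    for k,p in {"bL":(-20,22,3.4),"bR":(-20,-22,3.4),"eave+":(-22,25,-42),"eave-":(-22,-25,-42),"ridgef":(-22,0,-64.6),"front":(-20,0,-26.6)}.items():
        q=proj(R[n],s["tcp_pos"]+M@np.array(p)/1000); print(n,k,((q-o+.4)*6+[dx,0]).round(0))
L=np.array([.6718,-.2005,.288]); fr=s["tcp_pos"]+M@np.array([-20,0,-26.6])/1000; print("front",fr.round(4),"dist",np.linalg.norm(L-fr))
E
```

```text
side bL [ 97. 346.]
side bR [132. 439.]
side eave+ [ 46. 285.]
side eave- [ 86. 393.]
side ridgef [ 38. 312.]
side front [ 80. 359.]
top bL [517. 384.]
top bR [618. 406.]
top eave+ [514. 421.]
top eave- [634. 447.]
top ridgef [576. 458.]
top front [570. 423.]
front [ 0.5647 -0.1753  0.2223] dist 0.12809675874245632
```

```bash
python3 -m crank '[1,1.3,-0.6,4.5,0.5, 1,0,0,0,0, 1,0,0,0,0, 1,0,0,0,0]'; python3 to.py '[.5634,-.1755,.184]'
```

```text
t: 13.58
tcp_pos: [0.5629, -0.1753, 0.1825]
tool_rot: [0.111, 0.954, -0.029, 0.276]
wrist_force: [0.7, -0.3, -0.4]
width: 0.0446
grasp_force: 65.9
tcp [ 0.5629 -0.1753  0.1825] q [-0.333  0.026 -0.588  0.398  0.059 -0.084] F [ 0.7 -0.3 -0.4] w 0.0446 g 65.9
toolx az 166.61  tilt: toolz [ 0.52   -0.1173 -0.8461]
shift mm [-1.3 -0.1 -1. ]
```

Predicted and observed corners agree to within about 3 mm: the house sits slightly farther from the lens than predicted. I'll trim and then check that it holds still.

```bash
python3 -m crank '[1,-3,0,-1,0, 1,0,0,0,0, 1,0,0,0,0, 1,0,0,0,0, 1,0,0,0,0]'; python3 to.py '[.5634,-.1755,.184]'; python3 - <<'E'
from plant import ctrl
print(abs(ctrl.sense()["joint_vel"]).max()); print(ctrl.hand_in())
E
```

```text
t: 14.2
tcp_pos: [0.5648, -0.1757, 0.1847]
tool_rot: [0.111, 0.954, -0.029, 0.276]
wrist_force: [-0.2, 0.0, -0.6]
width: 0.044
grasp_force: 65.9
tcp [ 0.5648 -0.1757  0.1847] q [-0.332  0.027 -0.58   0.405  0.059 -0.083] F [-0.2  0.  -0.6] w 0.044 g 65.9
toolx az 166.61  tilt: toolz [ 0.5198 -0.1171 -0.8462]
shift mm [ 1.6 -0.1 -0.1]
0.0011959322733050212
the job is handed in; nothing more can be done
None
```

I took the house off its pin and handed it in held still at the focus point after 14.2 s, door to the lens and roof up; by my measurements it is within about 3 mm and 1–2°, but no verdict came back.

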